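# Carton against the flip stop

## Task

On the worktop is a metal staging lane with one carton in it and two raised flip stops. Swing down the stop nearer the carton until it lies flat across the lane, then slide the carton along the lane until it rests against that stop. Slide it, do not lift it out, and leave the other stop standing up.

Things in the scene. Friction and masses are not known exactly. Their poses are not given: they have to be found in the camera images.
- lane: Fixed metal channel, 400 mm long (its y), 78 mm wide (its x), open at both ends. Origin: centre of its underside, on the worktop; z up. Floor 3 mm thick; side walls' inner faces at x = -29 and +29 mm, tops 19 mm above the worktop. Two flip stops hinge outside the +x wall (away from the robot). The carton starts near the +y end and goes towards -y. Loose things lie 70 mm or more from its y axis.
- gauze_carton: Small closed cardboard carton, 50 x 70 x 35 mm (x, y, z), about 40 g, upright in the lane with its 70 mm side along the lane. Origin: centre of its underside. Slides freely, 4 mm play to each side wall.
- near_stop (a joint): Angle of the stop nearer the carton: 0 = flat across the lane, at its limit; 1.57 = upright; starts 1.5 to 1.85. Steel flag 22 mm wide (y), 4 thick, reaching 87 mm from its pin at lane x = +40, y = -40, z = 31 mm (pin along y); it swings over the lane to -x. Stiff: stays where left, 1 to 2 N moves its tip. Flat: top 33 mm above the worktop, tip at x = -47, carton-side face at y = -29 mm.
- far_stop (a joint): Angle of the other stop, the same part with its pin at lane x = +40, y = -175, z = 31 mm; same meaning of the angle (1.57 = upright, starts 1.5 to 1.85). It is to stay up.
Mind the look-alikes: they are no part of the job. What is shaped like the gauze_carton but orange is not meant.

How it is judged (in metres and radians):
On the way:
1. the nearer stop lies flat across the lane while the carton is still at least 15 mm short of it (value of joint near_stop below 0.15 rad and y of gauze_carton in the frame of lane above 0.021 m), for 0.2 s.
At the end, for the whole second after the job is handed in: The nearer stop lies flat (within 0.15 rad), the other stop still stands (over 1.3 rad), and the carton is at rest, upright in the lane, with its front within 10 mm of the lowered stop's face (value of joint near_stop below 0.15 rad and value of joint far_stop above 1.3 rad and y of gauze_carton in the frame of lane between -0.004 and 0.016 m and x of gauze_carton in the frame of lane between -0.012 and 0.012 m and angle between gauze_carton's own z axis and vertical below 0.15 rad and linear speed of gauze_carton below 0.02 m/s); the robot touches nothing.
It fails at once if the carton is lifted more than about 20 mm off the lane's floor (z of gauze_carton in the frame of lane above 0.025 m).
It fails at once if the other stop is swung down (value of joint far_stop below 1.2 rad).
It also fails if it takes over 40 s, if anything falls off the work surface, if the arm or the gripper's body presses on something with over 40 N, if the wrist force passes 120 N, or if a joint passes its speed limit or range.

## Robot

A 6-joint arm with a two-finger parallel gripper is mounted at the origin on a cart in front of the work surface, level with it; the furniture and walls round the work are solid. World frame = base frame: x ahead of the robot, y to its left, z up, the work surface at z = 0. Lengths are in mm, angles in rad, forces in N, time in s.
With the tool pointing down it reaches from about 275 to 750 mm from the base axis. Payload 10.2 kg.
Tool frame: the origin (TCP) lies on the centre line of the jaws, within the pads' length; the fingertips stand 19 mm ahead of it and the grasp point (between the pads) is the TCP; z points along the fingers, y is the line along which they close (so a half turn about z gives the same grasp; the last joint's range is limited). The gripper opens to 85 mm and grips with 20 to 120 N. Pads are 22 mm wide; open, the fingers measure 114 mm over their backs; the gripper's body (76 mm by 85 mm) begins 54 mm behind the grasp point. The pads swing forward as they close: fully open they stand 13 mm farther back than shut.
Start: joints at [-1.545, 0.313, 1.498, -0, 1.331, -0.223], TCP at [129.263, -508.844, 226.894] pointing down, gripper open.
Joint ranges: [-2.94, 2.94], [-0.97, 2.17], [0.19, 2.56], [-1.23, 4.37], [0.02, 3.11], [-2.88, 2.88]. Speed limits (rad/s): [2.39, 2.39, 3.01, 3.14, 3.14, 3.14].

## Interface

Orientations are given as a unit quaternion [w, x, y, z].
In Python, from rig import sense, capture, finish_job, regions_of, mark_of gives the robot as it stands.
- The arm moves only by the tool jog_arm, never from a script. Its argument "series" is text: rows parted by semicolons, each of 7 numbers parted by spaces: the shift along the tool's x, y, z in units of 0.4 m (1.0 is 0.4 m), then the turn, a rotation vector about the tool's x, y, z in units of pi/2 rad (1.0 is pi/2 rad), then the opening, from -1 (shut) to 1 (fully open). A call has 1 to 20 rows; each row is the pose to reach, as a shift and turn from the pose commanded when the call began, along the tool's axes at that moment; what a row does not reach only later rows make up. A row lasts 1/8 s, in which the tool goes at most 62.5 mm and 10.7 degrees, less where a joint would pass 70% of its speed; a pose out of reach is approached as far as the arm can. A call with a number of a shift or a turn outside -1 to 1 is refused whole. A call with a gripper value outside its range is refused whole. The fingers move at their own pace and stop on an object; "grip_force" is the grip in N (left out, the last holds). Time passes only in rows, so rows that repeat a pose let the fingers close. It gives the time, the measured TCP pose, the force, the opening and the grip force at its end, in the units of the state.
- sense(): the state, without advancing time (a new reading comes with each control period).
- capture(name): name is "scene" or "top"; returns a dict with "img" (420x560x3 uint8, red, green, blue), "intrinsics" (3x3 intrinsics, pixels), "R" (3x3) and "t" (3): a world point X has camera coordinates R X + t. Camera axes: x right, y down, z forward; pixel columns grow to the right and rows downward; lengths in mm; the calibration is good to about 2 mm. A picture is of the moment at which its call begins. There is no depth.
- finish_job(): hands the job in; it is judged then, once.
Trained networks look in a picture, given as the dict that the camera call returned (one of the last four; its "shot" number tells which), for a name from the list of things; names that differ only in an ending like _2 or _b are one class to them, and where a whole thing is asked for, a point or a joint stands for the part that bears it (a point fixed in the world has none). Each returns a list of dicts, best first, with "confidence" (0 to 1); they miss things now and then, are a little off and sometimes report something else, mostly with a low value. They report only what shows in the picture. A call takes as long as a camera call. They do not tell look-alikes from the thing itself.
- regions_of(label, picture): "region" (420x560 bool, what is visible of it) and "point" ([row, column] in pixels, amid what is visible of it).
- mark_of(label, picture): "point" ([row, column] in pixels: a listed point, or the origin of a listed thing).
The state is a dict: "time_s": time; "joints": joint angles; "dq": joint speeds; "tau": joint torques, N m; "eef_pos": TCP position; "ee_rot": TCP orientation; "force": force on the tool from outside, world axes, zero at the start; "wrist_torque": the same for the moment, N m; "grip_width": opening from 0.0 (shut) to 1.0 (fully open); "grip_force": force on a finger pad.
Only numpy, scipy, OpenCV 4.12 (cv2) and the standard library are available. Lean on these libraries where they do the work, as an engineer would, in place of code of your own. Each camera call takes 0.05 s, during which the arm holds its last target. There are 200 camera calls.

## Working session

There is one attempt and no reset: what is moved stays moved. The work goes in short steps, Python scripts to look and compute and a tool call to move; the robot and the scene stay as the last step left them, time stands still between calls to the robot, and variables do not carry over. Pictures are saved under pics/ and viewed, at most 10 in all, crops included, and the job is handed in when it is done.

Besides the shell and the picture viewer there is one more tool, called after "Call:" in YAML: its name, and indented under it one key for each argument. jog_arm: Moves the arm, as the interface text tells. Shifts and turns lie within -1 to 1; 1 stands for 0.4 m of shift or pi/2 rad of turn. Its arguments: {"type":"object","properties":{"series":{"type":"string"},"grip_force":{"type":"number"}},"required":["series"]}

```bash
mkdir -p pics
cat > h.py <<'E'
import numpy as np,cv2
from rig import *
def save(c,n): cv2.imwrite('pics/'+n,c['img'][:,:,::-1])
def ray(c,rc,z):
    K=np.array(c['intrinsics']);R=np.array(c['R']);t=np.array(c['t'])
    d=R.T@np.linalg.inv(K)@[rc[1],rc[0],1];o=-R.T@t
    return o+d*(z-o[2])/d[2]
def proj(c,X):
    p=np.array(c['intrinsics'])@(np.array(c['R'])@np.array(X)+np.array(c['t']));return p[1]/p[2],p[0]/p[2]
E
python3 - <<'E'
from h import *
s=sense();print({k:np.round(v,3) for k,v in s.items()})
for n in('top','scene'):
    c=capture(n);save(c,n+'1.png')
    print(n,(-np.array(c['R']).T@np.array(c['t'])).round())
    for l in('lane','gauze_carton','near_stop','far_stop'):
        print(l,[(np.round(r['point']),round(r['confidence'],2),int(r['region'].sum())) for r in regions_of(l,c)][:4],[(np.round(m['point'],1),round(m['confidence'],2),ray(c,m['point'],3).round()) for m in mark_of(l,c)][:4])
E
```

```text
{'time_s': np.float64(0.0), 'joints': array([-1.545,  0.313,  1.498,  0.   ,  1.331, -0.223]), 'dq': array([ 0.001, -0.001, -0.001, -0.   ,  0.   , -0.001]), 'tau': array([-1.0000e-03, -4.1226e+01, -2.5974e+01, -0.0000e+00,  4.0000e-03,
        0.0000e+00]), 'eef_pos': array([ 129.266, -508.576,  226.316]), 'ee_rot': array([-0.001,  0.992,  0.124,  0.   ]), 'force': array([ 0.06 ,  0.003, -0.337]), 'wrist_torque': array([-0.025,  0.021, -0.055]), 'grip_force': np.float64(0.0), 'grip_width': np.float64(1.005)}
top [459.  57. 913.]
lane [(array([213., 303.]), 0.63, 5280)] [(array([215.7, 290.3]), 0.66, array([500.,  36.,   3.]))]
gauze_carton [(array([216., 257.]), 0.88, 650), (array([275., 176.]), 0.69, 795)] [(array([275.1, 176.5]), 0.89, array([359., 302.,   3.])), (array([214.5, 258.2]), 0.87, array([502., 112.,   3.]))]Traceback (most recent call last):
  File "<stdin>", line 7, in <module>
ValueError: it knows: gauze_carton, lane
```

Run:
```python
from h import *
c=capture('scene');save(c,'scene1.png');print((-np.array(c['R']).T@np.array(c['t'])).round())
for l in('lane','gauze_carton'):
        print(l,[(np.round(r['point']),round(r['confidence'],2),int(r['region'].sum())) for r in regions_of(l,c)][:4],[(np.round(m['point'],1),round(m['confidence'],2),ray(c,m['point'],3).round()) for m in mark_of(l,c)][:4])
```

```text
[107. 438. 694.]
lane [(array([204., 279.]), 0.85, 4682)] [(array([211.9, 277.2]), 0.63, array([505.,  38.,   3.]))]
gauze_carton [(array([227., 253.]), 0.84, 957), (array([329., 224.]), 0.78, 1502)] [(array([233., 253.]), 0.87, array([497., 117.,   3.])), (array([334.4, 224.9]), 0.87, array([362., 302.,   3.]))]
```

View pics/top1.png

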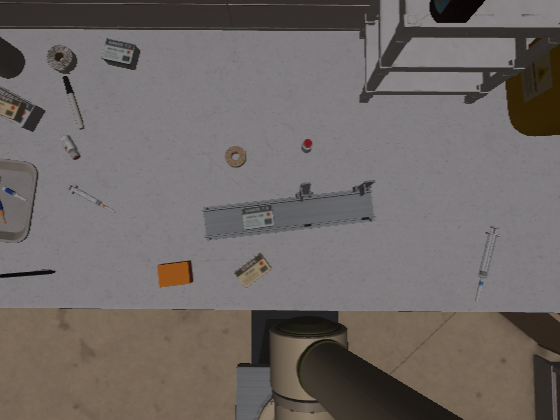

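View pics/scene1.png

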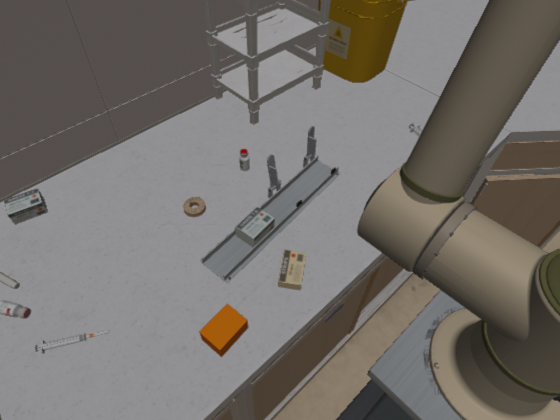

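The top view shows two carton candidates: the grey-white one in the lane at (216,257), and an orange one at (275,176). The one in the lane fits; the orange one is the look-alike. The stops' feet are at about (190,305) and (187,364). Next I'll fit the lane pose and check it with an overlay crop.

```bash
cat >> h.py <<'E'
def fitlane(c):
    from scipy.optimize import minimize
    m=regions_of('lane',c)[0]['region'].astype(np.uint8)
    k=regions_of('gauze_carton',c)
    for r in k:
        if abs(np.array(r['point'])-proj(c,ray(c,np.argwhere(m).mean(0),10))).max()<60: m|=r['region'].astype(np.uint8)
    m[:]=cv2.morphologyEx(m,cv2.MORPH_CLOSE,np.ones((5,5)))
    w=np.array([[-39,-200],[39,-200],[39,200],[-39,200]],float)
    def f(p):
        q=[L2W(p,[x,y,z]) for z in(0,19) for x,y in w]
        h=cv2.convexHull(np.array([proj(c,X)[::-1] for X in q],np.float32)*16)
        a=np.zeros((420*1,560),np.uint8);cv2.fillConvexPoly(a,h.astype(np.int32),255,cv2.LINE_AA,4)
        return np.abs(a/255.-m).sum()
    best=minimize(f,[500,36,.1],method='Nelder-Mead',options=dict(initial_simplex=[[500,36,.1],[510,36,.1],[500,46,.1],[500,36,0.2]]))
    return best.x,best.fun
def L2W(p,X):
    ca,sa=np.cos(p[2]),np.sin(p[2]);return np.array([p[0]+ca*X[0]-sa*X[1],p[1]+sa*X[0]+ca*X[1],X[2]])
def W2L(p,X):
    ca,sa=np.cos(p[2]),np.sin(p[2]);d=np.array(X)[:2]-p[:2];return np.array([ca*d[0]+sa*d[1],-sa*d[0]+ca*d[1],X[2]])
def overlay(c,p,y,th,name,box):
    S=4;r0,r1,c0,c1=box
    a=cv2.resize(c['img'][r0:r1,c0:c1,::-1],None,fx=S,fy=S,interpolation=cv2.INTER_CUBIC)
    def line(A,B,col):
        q=[proj(c,L2W(p,X)) for X in(A,B)];q=[(int((u[1]-c0+.5)*S),int((u[0]-r0+.5)*S)) for u in q];cv2.line(a,*q,col,1)
    def bx(x,y,z0,z1,col):
        for z in(z0,z1):
            P=[(x[0],y[0],z),(x[1],y[0],z),(x[1],y[1],z),(x[0],y[1],z)]
            for i in range(4):line(P[i],P[(i+1)%4],col)
    bx((-39,39),(-200,200),0,19,(0,0,255));bx((-25,25),(y-35,y+35),3,38,(0,255,0))
    for yy,t in zip((-40,-175),th):
        T=(40-87*np.cos(t),31+87*np.sin(t))
        for e in(-11,11): line((40,yy+e,31),(T[0],yy+e,T[1]),(255,0,0))
    cv2.imwrite('pics/'+name,a)
E
python3 - <<'E'
from h import *
for n,b in(('top',(160,250,195,385)),('scene',(110,290,190,350))):
    c=capture(n);p,f=fitlane(c);print(n,p.round(3),f)
    for m in mark_of('gauze_carton',c): print(W2L(p,ray(c,m['point'],3)).round(1))
    for r in regions_of('gauze_carton',c): print('top-centroid',W2L(p,ray(c,r['point'],33)).round(1))
    overlay(c,p,80,(1.6,1.6),n+'2.png',b)
E
```

```text
top [5.05049e+02 4.12720e+01 1.35000e-01] 711.1843137254903
[-0.5 67.4  3. ]
[-105.7  284.     3. ]
top-centroid [-107.9  279.    33. ]
top-centroid [-4.9 74.3 33. ]
scene [5.05305e+02 3.95210e+01 1.40000e-01] 1156.1333333333332
[-103.2  275.5    3. ]
[ 0.1 76.3  3. ]
top-centroid [-110.9  278.9   33. ]
top-centroid [-4.7 83.1 33. ]
top-centroid [  57.9 -218.1   33. ]
top-centroid [-1.2 -5.1 33. ]
```

View pics/top2.png

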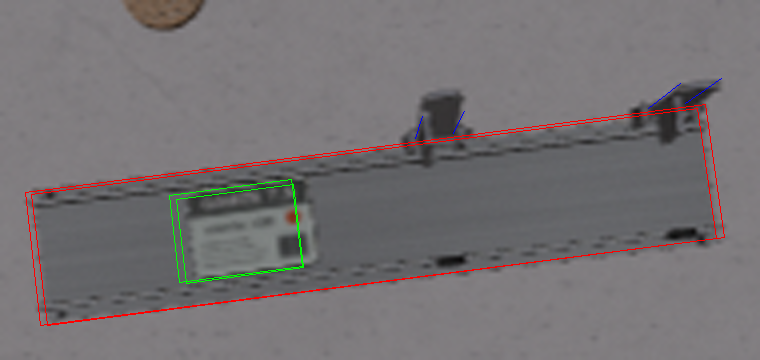

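View pics/scene2.png

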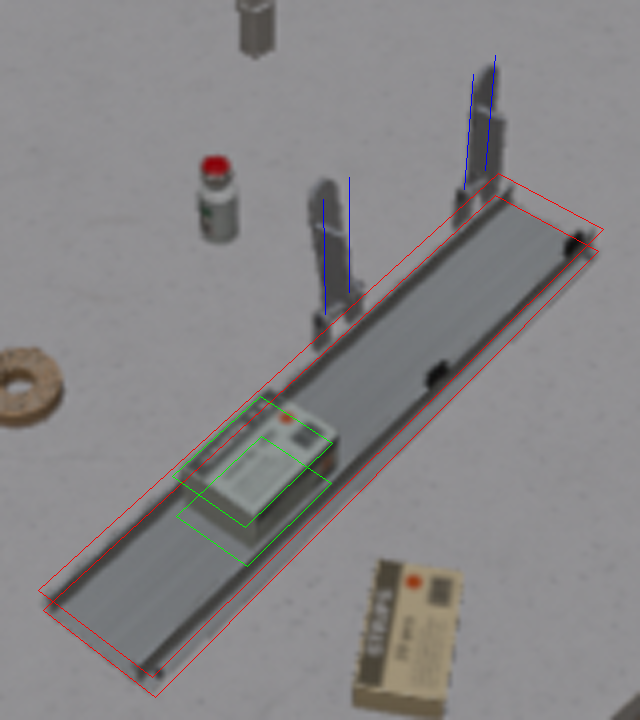

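The overlays agree: lane pose is about (505, 40.5, 0.137 rad) and the carton is at lane y of about 73. The near stop leans out at about 1.73 and the far stop is at about 1.6. A beige box near the lane, at (270,253), is another look-alike. Next I'll work out the moves.

```bash
cat >> h.py <<'E'
P=np.array([505.1,40.5,0.137])
def units(X,turn=True):  # lane x,y and fingertip z -> shift units, plus turn to align tool x with lane x
    from scipy.spatial.transform import Rotation as Ro
    s=sense();q=np.array(s['ee_rot']);R=Ro.from_quat(q[[1,2,3,0]])
    W=L2W(P,X);W[2]+=19
    G=Ro.from_matrix(np.array([[np.cos(P[2]),np.sin(P[2]),0],[np.sin(P[2]),-np.cos(P[2]),0],[0,0,-1]]))
    return (R.inv().apply(W-s['eef_pos'])/400).round(4),((R.inv()*G).as_rotvec()/(np.pi/2)).round(4)
def where():
    s=sense();a=W2L(P,s['eef_pos']);a[2]-=19;return s['time_s'],a.round(1),np.round(s['force'],1),round(float(s['grip_width']),2)
E
python3 -c "
from h import *
print(units([100,-40,150]))"
```

```text
(array([ 1.486 , -0.9725,  0.1448]), array([-0.    , -0.    ,  0.0712]))
```

Call:
jog_arm:
  series: "0.15 -0.1 0 0 0 0.02 -1; 0.3 -0.2 0 0 0 0.04 -1; 0.45 -0.3 0 0 0 0.07 -1; 0.6 -0.4 0 0 0 0.07 -1; 0.75 -0.49 0 0 0 0.07 -1; 0.75 -0.49 0 0 0 0.0712 -1; 0.75 -0.49 0 0 0 0.0712 -1; 0.75 -0.49 0 0 0 0.0712 -1; 0.75 -0.49 0 0 0 0.0712 -1"

```text
time_s: 2.17
eef_pos: [371.2, -245.8, 226.9]
ee_rot: [0.0, 0.998, 0.068, -0.0]
force: [0.1, -0.0, -0.1]
grip_width: -0.003
grip_force: 0.0
```

```bash
python3 -c "
from h import *
print(where(),units([100,-40,150]))"
```

```text
(2.175, array([-171.8, -265.4,  207.9]), array([ 0.1, -0. , -0.1]), -0.0) (array([ 0.6784, -0.5645,  0.1446]), array([ 0.    ,  0.0001, -0.0011]))
```

Call:
jog_arm:
  series: "0.11 -0.09 0 0 0 0 -1; 0.22 -0.18 0 0 0 0 -1; 0.33 -0.27 0 0 0 0 -1; 0.44 -0.36 0 0 0 0 -1; 0.55 -0.45 0 0 0 0 -1; 0.68 -0.564 0 0 0 0 -1; 0.68 -0.564 0.1 0 0 0 -1; 0.68 -0.564 0.2 0 0 0 -1; 0.68 -0.564 0.27 0 0 0 -1; 0.68 -0.564 0.27 0 0 0 -1; 0.68 -0.564 0.27 0 0 0 -1; 0.68 -0.564 0.27 0 0 0 -1; 0.68 -0.564 0.27 0 0 0 -1"

```text
time_s: 3.8
eef_pos: [610.7, 15.5, 119.8]
ee_rot: [0.0, 0.998, 0.068, 0.001]
force: [-0.5, 0.3, 0.3]
grip_width: 0.002
grip_force: 0.0
```

Run:
```python
from h import *
print(where())
c=capture('scene');overlay(c,P,74,(1.73,1.6),'scene3.png',(110,260,190,350))
p,d=[50,-40],0
for x,z in [(75,100),(60,98),(45,98),(25,95),(5,85),(-10,70),(-20,55),(-26,42),(-28,34)]: print((x,z),units([x,-40,z])[0])
```

```text
(3.8, array([101.2, -39.2, 100.8]), array([-0.5,  0.3,  0.3]), 0.0)
(75, 100) [-0.0654  0.0022  0.0014]
(60, 98) [-0.1029  0.0022  0.0064]
(45, 98) [-0.1404  0.0022  0.0063]
(25, 95) [-0.1904  0.0022  0.0138]
(5, 85) [-0.2404  0.0022  0.0387]
(-10, 70) [-0.2779  0.0022  0.0762]
(-20, 55) [-0.303   0.0022  0.1136]
(-26, 42) [-0.318   0.0022  0.1461]
(-28, 34) [-0.323   0.0022  0.1661]
```

View pics/scene3.png

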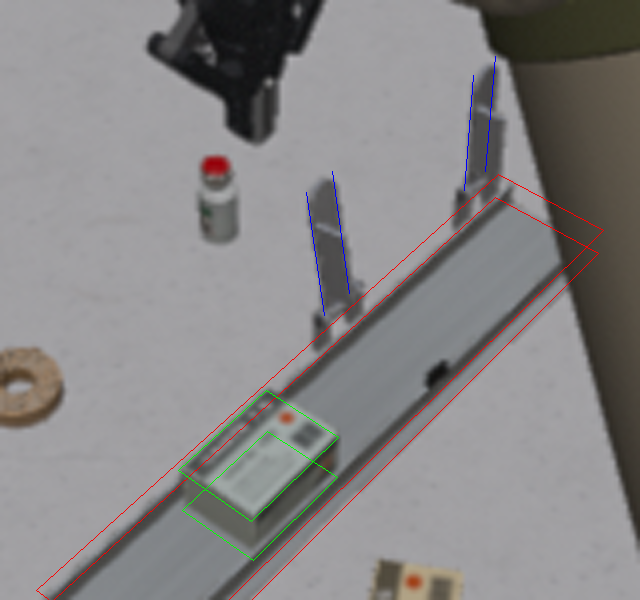

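Call:
jog_arm:
  series: "-0.05 0.002 0 0 0 0 -1; -0.08 0.002 0 0 0 0 -1; -0.105 0.002 0 0 0 0 -1; -0.13 0.002 0 0 0 0 -1; -0.155 0.002 0 0 0 0 -1; -0.18 0.002 0.006 0 0 0 -1; -0.205 0.002 0.014 0 0 0 -1; -0.227 0.002 0.028 0 0 0 -1; -0.248 0.002 0.044 0 0 0 -1; -0.265 0.002 0.065 0 0 0 -1; -0.278 0.002 0.085 0 0 0 -1; -0.288 0.002 0.106 0 0 0 -1; -0.295 0.002 0.126 0 0 0 -1; -0.3 0.002 0.142 0 0 0 -1; -0.3 0.002 0.155 0 0 0 -1; -0.3 0.002 0.16 0 0 0 -1; -0.3 0.002 0.163 0 0 0 -1; -0.3 0.002 0.163 0 0 0 -1"

```text
time_s: 6.1
eef_pos: [491.8, -1.6, 53.8]
ee_rot: [0.0, 0.998, 0.068, 0.0]
force: [0.3, -0.2, -0.5]
grip_width: 0.001
grip_force: 0.0
```

Run:
```python
from h import *
print(where())
```

```text
(6.1, array([-19. , -39.8,  34.8]), array([ 0.3, -0.2, -0.5]), 0.0)
```

Call:
jog_arm:
  series: "0 0 0.003 0 0 0 -1; 0 0 0.006 0 0 0 -1; 0 0 0.006 0 0 0 -1"

```text
time_s: 6.48
eef_pos: [491.6, -1.5, 51.2]
ee_rot: [-0.0, 0.998, 0.068, -0.0]
force: [0.8, -0.6, 0.3]
grip_width: -0.003
grip_force: 0.0
```

Run:
```python
from h import *
print(where(), units([-19,-40,150])[0], units([0,130,150])[0])
```

```text
(6.475, array([-19.1, -39.8,  32.2]), array([ 0.8, -0.6,  0.3]), -0.0) [ 2.000e-04  5.000e-04 -2.944e-01] [ 0.0477 -0.4245 -0.2944]
```

Call:
jog_arm:
  series: "0 0 -0.1 0 0 0 -1; 0 0 -0.15 0 0 0 -1; 0.048 -0.1 -0.15 0 0 0 -1; 0.048 -0.22 -0.15 0 0 0 -1; 0.048 -0.34 -0.15 0 0 0 -1; 0.048 -0.462 -0.15 0 0 0 -1; 0.048 -0.462 -0.15 0 0 0 -1; 0.048 -0.462 -0.15 0 0 0 -1"

```text
time_s: 7.48
eef_pos: [485.5, 183.7, 111.3]
ee_rot: [0.0, 0.998, 0.069, -0.0]
force: [0.5, -0.4, -0.2]
grip_width: -0.005
grip_force: 0.0
```

Run:
```python
from h import *
print(where(), units([0,145,14])[0])
c=capture('scene');overlay(c,P,73,(0,1.6),'scene4.png',(110,260,190,350))
```

```text
(7.475, array([1.000e-01, 1.446e+02, 9.230e+01]), array([ 0.5, -0.4, -0.2]), -0.0) [-0.0003 -0.0011  0.1957]
```

View pics/scene4.png

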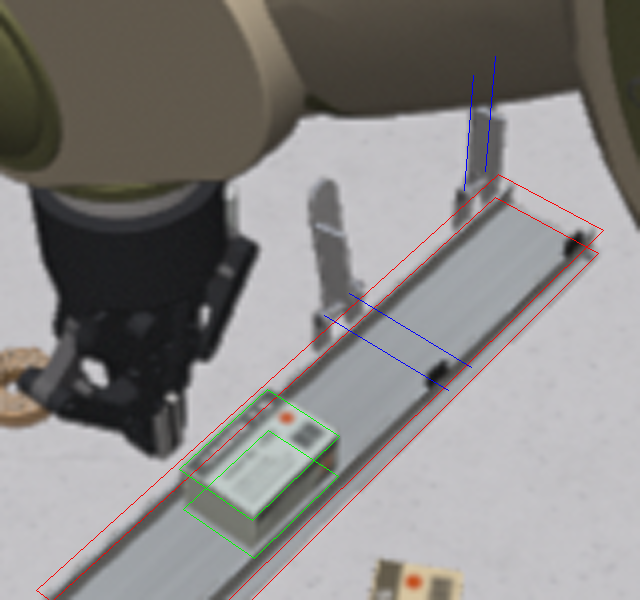

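The stop still stands, so the sweep missed it. I'll check where the fingertips appear against where I expect them.

Run:
```python
from h import *
c=capture('scene')
for z in (80,92,111,130): r=proj(c,L2W(P,[0,144.6,z]));print(z,(r[1]-190)*4,(r[0]-110)*4)
print('earlier tip exp');r=proj(c,L2W(P,[101.2,-39.2,100.8]));print((r[1]-190)*4,(r[0]-110)*4)
c=capture('top');print(regions_of('gauze_carton',c)[0]['point'])
cv2.imwrite('pics/top5.png',cv2.resize(c['img'][150:260,190:390,::-1],None,fx=4,fy=4,interpolation=2))
for X in ([0,144.6,92],[-19,-40,150],[40-87*np.cos(1.73),-40,118]): r=proj(c,L2W(P,X));print((r[1]-190)*4,(r[0]-150)*4)
```

```text
80 159.19689517176585 488.20989885588904
92 157.47665048144881 473.164261187644
111 154.6646197221146 448.56962290446813
130 151.73856229641592 422.977682367552
earlier tip exp
250.1528045985225 164.69352097507806
[217.8, 260.4]
127.759279959158 280.99057994073735
483.7167346265992 266.8094129273612
460.10539485082836 130.62972313794864
```

View pics/top5.png

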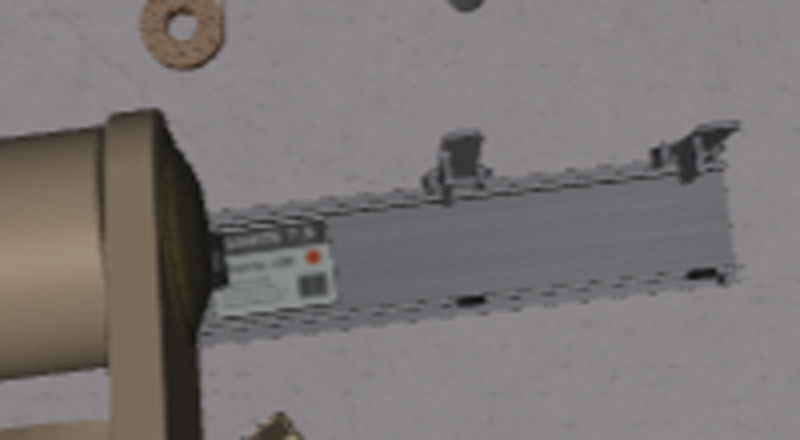

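The tips appear about 15 mm higher than nominal, so the sweep passed just over the stop. Nothing was touched. The small bottle sits behind the stop, so I'll locate it before going lower.

Run:
```python
from h import *
c=capture('top')
for rc,z in(((145,307),40),((151,307),0)): print('bottle top',W2L(P,ray(c,rc,z)).round())
h=c['img'].astype(int);m=(h[:,:,0]>130)&(h[:,:,1]<70)&(h[:,:,2]<70);a=np.argwhere(m[120:170,280:330]);print('red now',len(a),a.mean(0)+[120,280])
c=capture('scene')
for rc,z in(((168,244),0),((149,244),40),((149,244),50)): print('bottle scene',W2L(P,ray(c,rc,z)).round())
print(units([76,-40,92]),where())
```

```text
bottle top [149. -62.  40.]
bottle top [143. -64.   0.]
red now 0 [nan nan]
bottle scene [152. -62.   0.]
bottle scene [168. -82.  40.]
bottle scene [160. -74.  50.]
(array([0.1899, 0.4604, 0.0008]), array([ 0.    , -0.    , -0.0008])) (7.775, array([  0.3, 144.3,  92.3]), array([-0.3,  0.2, -0. ]), -0.0)<stdin>:4: RuntimeWarning: Mean of empty slice.
  ret = um.true_divide(
```

Call:
jog_arm:
  series: "0.12 0 0 0 0 0 -1; 0.22 0 0 0 0 0 -1; 0.22 0.12 0 0 0 0 -1; 0.22 0.24 0 0 0 0 -1; 0.22 0.36 0 0 0 0 -1; 0.22 0.46 0 0 0 0 -1; 0.22 0.46 0.03 0 0 0 -1; 0.22 0.46 0.03 0 0 0 -1; 0.22 0.46 0.03 0 0 0 -1"

```text
time_s: 8.9
eef_pos: [597.6, 14.8, 99.4]
ee_rot: [-0.0, 0.998, 0.069, -0.0]
force: [0.2, 1.2, -0.4]
grip_width: -0.002
grip_force: 0.0
```

Run:
```python
from h import *
print(where())
c=capture('scene')
cv2.imwrite('pics/scene6.png',cv2.resize(c['img'][110:260,190:350,::-1],None,fx=4,fy=4,interpolation=2))
```

```text
(8.9, array([ 88.2, -38.1,  80.4]), array([ 0.2,  1.2, -0.4]), -0.0)
```

View pics/scene6.png

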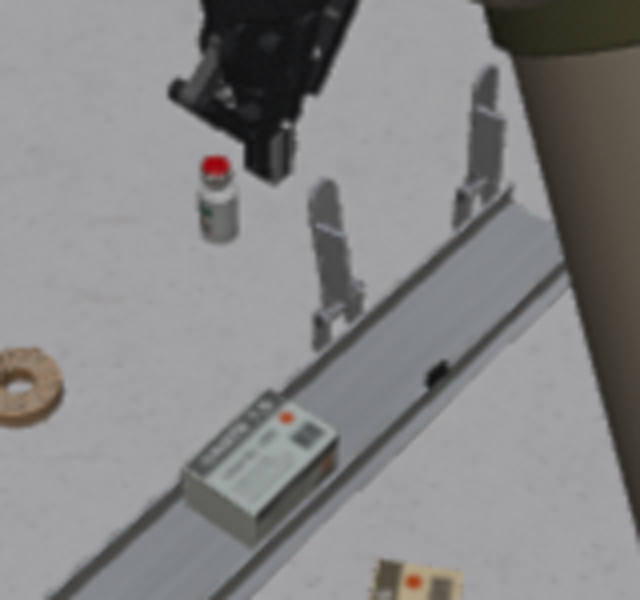

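Run:
```python
from h import *
c=capture('scene')
for z in(70,80,90,100,110):
    for dx,dy in((0,0),(-11,-14),(-11,14),(11,14)): 
        r=proj(c,L2W(P,[88+dx,-38+dy,z]));print(z,dx,dy,round((r[1]-190)*4),round((r[0]-110)*4))
```

```text
70 0 0 268 217
70 -11 -14 299 212
70 -11 14 266 239
70 11 14 237 222
80 0 0 267 204
80 -11 -14 299 200
80 -11 14 266 226
80 11 14 236 209
90 0 0 267 191
90 -11 -14 299 186
90 -11 14 266 213
90 11 14 236 195
100 0 0 267 177
100 -11 -14 299 173
100 -11 14 266 200
100 11 14 235 182
110 0 0 267 164
110 -11 -14 299 159
110 -11 14 265 186
110 11 14 234 168
```

Call:
jog_arm:
  series: "0 0.005 0.045 0 0 0 -1; -0.03 0.005 0.045 0 0 0 -1; -0.05 0.005 0.045 0 0 0 -1; -0.07 0.005 0.045 0 0 0 -1; -0.09 0.005 0.045 0 0 0 -1; -0.114 0.005 0.045 0 0 0 -1; -0.132 0.005 0.05 0 0 0 -1; -0.15 0.005 0.056 0 0 0 -1; -0.165 0.005 0.066 0 0 0 -1; -0.18 0.005 0.078 0 0 0 -1; -0.192 0.005 0.092 0 0 0 -1; -0.203 0.005 0.108 0 0 0 -1; -0.203 0.005 0.108 0 0 0 -1"

```text
time_s: 10.62
eef_pos: [517.0, 0.8, 55.5]
ee_rot: [-0.0, 0.998, 0.068, -0.001]
force: [0.3, -0.5, 0.1]
grip_width: 0.004
grip_force: 0.0
```

Run:
```python
from h import *
print(where())
c=capture('scene');overlay(c,P,73,(.5,1.6),'scene7.png',(110,260,190,350))
```

```text
(10.625, array([  6.4, -40.9,  36.5]), array([ 0.3, -0.5,  0.1]), 0.0)
```

View pics/scene7.png

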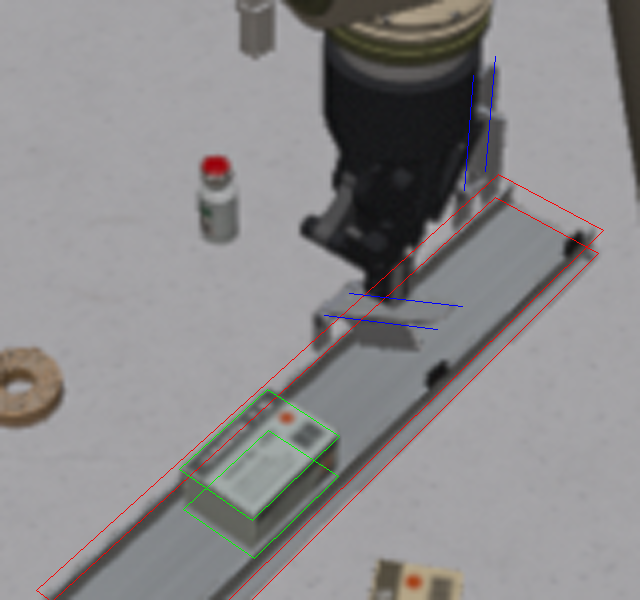

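Call:
jog_arm:
  series: "-0.02 0 0.005 0 0 0 -1; -0.045 0 0.015 0 0 0 -1; -0.045 0 0.025 0 0 0 -1; -0.045 0 0.035 0 0 0 -1; -0.045 0 0.042 0 0 0 -1; -0.045 0 0.046 0 0 0 -1; -0.045 0 0.046 0 0 0 -1"

```text
time_s: 11.55
eef_pos: [499.8, -1.6, 37.6]
ee_rot: [-0.0, 0.998, 0.068, -0.0]
force: [-1.5, -0.4, 0.3]
grip_width: -0.001
grip_force: 0.0
```

Call:
jog_arm:
  series: "0 0 0.003 0 0 0 -1; 0 0 0.006 0 0 0 -1; 0 0 0.009 0 0 0 -1; 0 0 0.009 0 0 0 -1"

```text
time_s: 12.05
eef_pos: [499.7, -1.7, 34.0]
ee_rot: [-0.0, 0.998, 0.068, -0.0]
force: [-0.6, -0.4, 0.2]
grip_width: 0.002
grip_force: 0.0
```

Call:
jog_arm:
  series: "0 0 0.003 0 0 0 -1; 0 0 0.006 0 0 0 -1; 0 0 0.006 0 0 0 -1"

```text
time_s: 12.42
eef_pos: [499.7, -1.7, 31.6]
ee_rot: [-0.0, 0.998, 0.068, -0.0]
force: [-0.2, 0.4, 0.6]
grip_width: 0.0
grip_force: 0.0
```

Run:
```python
from h import *
print(where())
c=capture('scene');overlay(c,P,73,(0,1.6),'scene8.png',(110,260,190,350))
```

```text
(12.425, array([-11.1, -41. ,  12.6]), array([-0.2,  0.4,  0.6]), 0.0)
```

View pics/scene8.png

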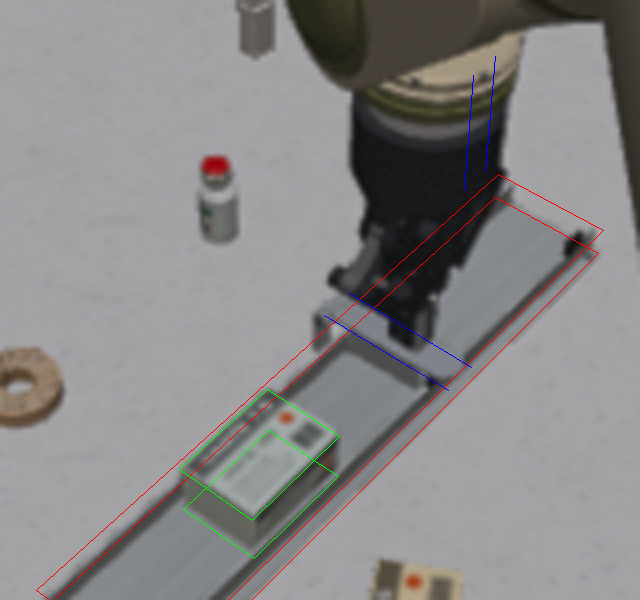

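The stop now looks almost flat. I've used all 10 picture views, so from here I'll go by force and numbers. I'll press until the limit shows up in the force.

Call:
jog_arm:
  series: "0 0 0.002 0 0 0 -1; 0 0 0.004 0 0 0 -1; 0 0 0.004 0 0 0 -1"

```text
time_s: 12.85
eef_pos: [499.7, -1.7, 30.0]
ee_rot: [-0.0, 0.998, 0.068, -0.0]
force: [0.3, 0.3, -0.3]
grip_width: -0.001
grip_force: 0.0
```

Call:
jog_arm:
  series: "0 0 0.002 0 0 0 -1; 0 0 0.005 0 0 0 -1"

```text
time_s: 13.1
eef_pos: [499.8, -1.7, 28.4]
ee_rot: [0.0, 0.998, 0.068, 0.0]
force: [-6.1, 0.8, 13.9]
grip_width: 0.0
grip_force: 7.5
```

Call:
jog_arm:
  series: "0 0 0.002 0 0 0 -1; 0 0 0.005 0 0 0 -1"

```text
time_s: 13.35
eef_pos: [499.9, -1.7, 28.0]
ee_rot: [0.0, 0.998, 0.069, 0.0]
force: [-12.7, 1.8, 35.8]
grip_width: -0.002
grip_force: 17.5
```

Limit reached, force 36 N, with the tip actually about 4 mm behind the TCP when shut. Now I'll lift clear and plan the push with the tool turned by 90 degrees.

Call:
jog_arm:
  series: "0 0 -0.02 0 0 0 -1; 0 0 -0.12 0 0 0 -1; 0 0 -0.22 0 0 0 -1; 0 0 -0.22 0 0 0 -1"

```text
time_s: 13.85
eef_pos: [501.1, -1.9, 116.6]
ee_rot: [0.001, 0.998, 0.068, 0.003]
force: [0.5, -0.4, -0.9]
grip_width: 0.003
grip_force: 0.0
```

Run:
```python
from h import *
print(where(),np.round(sense()['joints'],2), units([0,150,90]))
c=capture('scene')
for m in mark_of('gauze_carton',c): print(W2L(P,ray(c,m['point'],3)).round(1))
# near stop flat? count grey differing pixels along flat flag vs upright location
for th in(0,.15,1.73):
    print(th,[c['img'][tuple(np.round(proj(c,L2W(P,[40-r*np.cos(th),-40,33+r*np.sin(th)]))).astype(int))].tolist() for r in(30,50,65,80,92)])
```

```text
(13.85, array([ -9.7, -41.5,  97.6]), array([ 0.5, -0.4, -0.9]), 0.0) [-0.24  0.38  1.72  0.    1.04  1.2 ] (array([ 0.0242, -0.4787,  0.0181]), array([ 0.0013, -0.0033,  0.0001]))
[-110.5  274.8    3. ]
[-1.3 75.   3. ]
0 [[125, 128, 135], [125, 128, 135], [127, 129, 136], [130, 132, 140], [138, 140, 143]]
0.15 [[126, 129, 136], [126, 130, 137], [127, 129, 137], [132, 136, 143], [87, 88, 88]]
1.73 [[163, 162, 165], [162, 161, 163], [164, 163, 165], [164, 163, 166], [165, 164, 167]]
```

Call:
jog_arm:
  series: "0.024 -0.1 0 0 0 -0.11 -1; 0.024 -0.2 0 0 0 -0.22 -1; 0.024 -0.3 0 0 0 -0.33 -1; 0.024 -0.4 0 0 0 -0.44 -1; 0.024 -0.479 0 0 0 -0.55 -1; 0.024 -0.479 0 0 0 -0.66 -1; 0.024 -0.479 0 0 0 -0.77 -1; 0.024 -0.479 0 0 0 -0.88 -1; 0.024 -0.479 0 0 0 -1 -1; 0.024 -0.479 0 0 0 -1 -1; 0.024 -0.479 0 0 0 -1 -1; 0.024 -0.479 0 0 0 -1 -1"

```text
time_s: 15.45
eef_pos: [483.0, 189.4, 113.8]
ee_rot: [-0.0, 0.658, 0.753, -0.0]
force: [0.4, 0.3, -0.1]
grip_width: -0.003
grip_force: 0.0
```

Run:
```python
from h import *
print(where(),np.round(sense()['joints'],2), units([0,150,-9]),units([0,70,-9])[0])
```

```text
(15.45, array([ -1.6, 150.6,  94.8]), array([ 0.4,  0.3, -0.1]), -0.0) [0.15 0.42 1.66 0.   1.06 0.01] (array([-0.0014,  0.0041,  0.2595]), array([-3.000e-04,  3.000e-04,  9.987e-01])) [-0.2014  0.0045  0.2595]
```

Call:
jog_arm:
  series: "0 0.004 0.1 0 0 0 -1; 0 0.004 0.18 0 0 0 -1; 0 0.004 0.22 0 0 0 -1; 0 0.004 0.22 0 0 0 -1"

```text
time_s: 15.95
eef_pos: [484.4, 189.6, 25.7]
ee_rot: [-0.0, 0.657, 0.754, -0.001]
force: [0.2, -0.3, 0.5]
grip_width: 0.001
grip_force: 0.0
```

Call:
jog_arm:
  series: "0 0 0.01 0 0 0 -1; 0 0 0.02 0 0 0 -1; 0 0 0.03 0 0 0 -1; 0 0 0.03 0 0 0 -1"

```text
time_s: 16.45
eef_pos: [484.6, 189.7, 14.0]
ee_rot: [-0.0, 0.657, 0.754, -0.0]
force: [-0.4, 0.6, -0.4]
grip_width: -0.0
grip_force: 0.0
```

Run:
```python
from h import *
print(where(),units([0,65,-7])[0])
```

```text
(16.45, array([ 1.000e-01,  1.506e+02, -5.000e+00]), array([-0.4,  0.6, -0.4]), -0.0) [-2.139e-01 -1.000e-04  4.900e-03]
```

Call:
jog_arm:
  series: "-0.03 0 0 0 0 0 -1; -0.06 0 0 0 0 0 -1; -0.08 0 0 0 0 0 -1; -0.1 0 0 0 0 0 -1; -0.12 0 0 0 0 0 -1; -0.14 0 0 0 0 0 -1; -0.16 0 0 0 0 0 -1; -0.18 0 0 0 0 0 -1; -0.2 0 0 0 0 0 -1; -0.21 0 0 0 0 0 -1; -0.219 0 0 0 0 0 -1; -0.219 0 0 0 0 0 -1"

```text
time_s: 17.95
eef_pos: [496.7, 102.8, 14.1]
ee_rot: [0.0, 0.657, 0.754, -0.0]
force: [0.4, 0.3, -0.2]
grip_width: 0.0
grip_force: 0.0
```

Run:
```python
from h import *
print(where(),units([0,54,-5])[0])
for n in('scene','top'):
    c=capture(n)
    for m in mark_of('gauze_carton',c): print(n,W2L(P,ray(c,m['point'],3)).round(1),round(m['confidence'],2))
```

```text
(17.95, array([ 0.1, 62.8, -4.9]), array([ 0.4,  0.3, -0.2]), 0.0) [-0.0221 -0.0004  0.0002]
scene [-105.4  274.     3. ] 0.84
scene [ 7.3 18.3  3. ] 0.67
top [-103.4  278.6    3. ] 0.72
```

Carton at y of about 18, as predicted. I'll push on gently until it touches the stop.

Call:
jog_arm:
  series: "-0.006 0 0 0 0 0 -1; -0.012 0 0 0 0 0 -1; -0.018 0 0 0 0 0 -1; -0.02 0 0 0 0 0 -1; -0.02 0 0 0 0 0 -1"

```text
time_s: 18.77
eef_pos: [497.7, 94.9, 14.1]
ee_rot: [-0.0, 0.657, 0.754, -0.0]
force: [0.3, 0.1, -0.4]
grip_width: 0.0
grip_force: 0.0
```

Call:
jog_arm:
  series: "-0.003 0 0 0 0 0 -1; -0.003 0 0 0 0 0 -1"

```text
time_s: 19.02
eef_pos: [497.9, 93.8, 14.1]
ee_rot: [0.0, 0.657, 0.754, 0.0]
force: [-0.0, -0.2, 0.3]
grip_width: -0.001
grip_force: 0.0
```

Run:
```python
from h import *
print(where())
for n in('scene',):
    c=capture(n)
    for m in mark_of('gauze_carton',c): print(n,W2L(P,ray(c,m['point'],3)).round(1),round(m['confidence'],2))
```

```text
(19.025, array([ 0.1, 53.7, -4.9]), array([-0. , -0.2,  0.3]), -0.0)
scene [ 1.7 10.3  3. ] 0.83
scene [-106.9  275.9    3. ] 0.71
```

Call:
jog_arm:
  series: "-0.003 0 0 0 0 0 -1; -0.003 0 0 0 0 0 -1"

```text
time_s: 19.38
eef_pos: [498.1, 92.5, 14.1]
ee_rot: [-0.0, 0.657, 0.754, -0.0]
force: [-0.7, -0.1, -0.1]
grip_width: 0.003
grip_force: 0.0
```

Call:
jog_arm:
  series: "-0.003 0 0 0 0 0 -1; -0.003 0 0 0 0 0 -1"

```text
time_s: 19.62
eef_pos: [498.4, 92.1, 14.2]
ee_rot: [-0.0, 0.657, 0.754, 0.001]
force: [0.6, 5.7, 0.7]
grip_width: -0.001
grip_force: 3.0
```

Contact with the stop (5.7 N). Backing off and lifting.

Call:
jog_arm:
  series: "0.02 0 0 0 0 0 -1; 0.06 0 0 0 0 0 -1; 0.1 0 0 0 0 0 -1; 0.1 0 -0.1 0 0 0 -1; 0.1 0 -0.22 0 0 0 -1; 0.25 0 -0.3 0 0 0 -1; 0.35 0 -0.3 0 0 0 -1; 0.35 0 -0.3 0 0 0 -1; 0.35 0 -0.3 0 0 0 -1; 0.35 0 -0.3 0 0 0 -1"

```text
time_s: 20.88
eef_pos: [479.1, 229.4, 133.8]
ee_rot: [-0.0, 0.657, 0.754, -0.0]
force: [-0.2, -0.3, -1.2]
grip_width: -0.005
grip_force: 0.0
```

Run:
```python
from h import *
print(where())
for n in('scene','top'):
    c=capture(n)
    for m in mark_of('gauze_carton',c): print(n,W2L(P,ray(c,m['point'],3)).round(1),round(m['confidence'],2))
    for y,ths in((-40,(0,1.73)),(-175,(0,1.6))):
      for th in ths:
        print(y,th,[c['img'][tuple(np.round(proj(c,L2W(P,[40-r*np.cos(th),y,33+r*np.sin(th)]))).astype(int))].tolist() for r in(30,50,65,80)])
```

```text
(20.875, array([1.000e-01, 1.907e+02, 1.148e+02]), array([-0.2, -0.3, -1.2]), -0.01)
scene [-2.4 13.9  3. ] 0.94
scene [-105.5  277.     3. ] 0.93
-40 0 [[144, 147, 156], [145, 147, 156], [147, 149, 157], [149, 152, 160]]
-40 1.73 [[189, 188, 191], [186, 185, 188], [189, 188, 191], [188, 187, 191]]
-175 0 [[147, 146, 146], [187, 187, 190], [182, 182, 184], [98, 99, 99]]
-175 1.6 [[91, 90, 90], [63, 59, 51], [66, 61, 52], [69, 63, 55]]
top [5.3 4.9 3. ] 0.66
-40 0 [[99, 99, 106], [100, 100, 107], [99, 99, 107], [104, 103, 111]]
-40 1.73 [[136, 133, 136], [140, 136, 138], [137, 134, 136], [137, 134, 136]]
-175 0 [[113, 113, 117], [111, 112, 116], [106, 107, 110], [109, 110, 114]]
-175 1.6 [[91, 90, 95], [86, 84, 85], [103, 103, 110], [112, 110, 116]]
```

```bash
python3 -c "
from rig import *
print(finish_job())"
```

```text
the job is handed in; nothing more can be done
None
```

I handed the job in at about 21 s: the near stop is pressed flat to its limit and the carton was slid up against it. I never went near the far stop. The first sweep passed over the near stop and had to be repeated, and I judged the final state from force readings and network measurements because my picture views were used up; the judge gave no verdict.

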